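Ring for the guest and hand over the chocolate dish

ROBOT

A 6-joint arm with a two-finger parallel gripper is mounted at the origin on a cart in front of the work surface, level with it; the furniture and walls round the work are solid. World frame = base frame: x ahead of the robot, y to its left, z up, the work surface at z = 0. Lengths are in m, angles in rad, forces in N, time in s.
With the tool pointing down it reaches from about 0.225 to 0.875 m from the base axis. Payload 3.4 kg.
Tool frame: the origin (TCP) lies on the centre line of the jaws, within the pads' length; the fingertips stand 14 mm ahead of it and the grasp point (between the pads) lies 5 mm behind it; z points along the fingers, y is the line along which they close (so a half turn about z gives the same grasp; the last joint's range is limited). The gripper opens to 85 mm and grips with 20 to 120 N. Pads are 22 mm wide; open, the fingers measure 114 mm over their backs; the gripper's body (76 mm by 85 mm) begins 54 mm behind the grasp point. The pads swing forward as they close: fully open they stand 13 mm farther back than shut.
Start: joints at [1.114, 0.276, 1.505, -0, 1.361, -0.121], TCP at [0.189, 0.543, 0.245] pointing down, gripper open.
Joint ranges: [-2.89, 2.89], [-0.75, 2.08], [0.22, 2.7], [-1.18, 4.32], [0.11, 2.71], [-2.7, 2.7]. Speed limits (rad/s): [2.57, 2.57, 3.14, 3.14, 3.14, 3.14].

INTERFACE

Orientations are given as a unit quaternion [w, x, y, z].
In Python, from rig import manip, eyes gives the robot as it stands.
- The arm moves only by the shell command python3 -m creep 'ROWS' [FORCE]. ROWS is JSON, a list of rows, each a list of 5 numbers: the opening, from 0 (shut) to 1 (fully open), then the shift along the tool's x, y, z normalised to -1 to 1, where 1 is 0.5 m, then the turn about the tool's z normalised to -1 to 1, where 1 is 360 degrees. In form: [[fingers, dx, dy, dz, spin], ...]. A call has 1 to 10 rows; each row is the pose to reach, as a shift and turn from the pose commanded when the call began, along the tool's axes at that moment, turning the shorter way round; what a row does not reach only later rows make up. A row lasts 1/10 s, in which the tool goes at most 50 mm and 8.59 degrees, less where a joint would pass 70% of its speed; a pose out of reach is approached as far as the arm can. A call with a number of a shift or a turn outside -1 to 1 is refused whole. A call with a gripper value outside its range is refused whole. The fingers move at their own pace and stop on an object; FORCE is the grip in N (left out, the last holds). Time passes only in rows, so rows that repeat a pose let the fingers close. It gives the time, the measured TCP pose, the force, the opening and the grip force at its end, in the units of the state.
- manip.get_state(): the state, without advancing time (a new reading comes with each control period).
- eyes.get_image(name): name is "scene" or "top" or "wrist"; returns a dict with "frame" (420x560x3 uint8, red, green, blue), "fx", "fy", "cx", "cy" (pixels), "k1" (the pictures are not rectified: a ray, as slopes to the right and down, at radius r is drawn at 1 + k1 r^2 times it, then the intrinsics apply), "R" (3x3) and "t" (3): a world point X has camera coordinates R X + t. Camera axes: x right, y down, z forward; pixel columns grow to the right and rows downward; lengths in m; the calibration is good to about 2 mm. A picture is of the moment at which its call begins. There is no depth.
- manip.sign_off(): hands the job in; it is judged then, once.
Trained networks look in the newest picture that a camera, given by its name, has taken for a name from the list of things; names that differ only in an ending like _2 or _b are one class to them, and where a whole thing is asked for, a point or a joint stands for the part that bears it (a point fixed in the world has none). Each returns a list of dicts, best first, with "confidence" (0 to 1); they miss things now and then, are a little off and sometimes report something else, mostly with a low value. They report only what shows in the picture. A call takes as long as a camera call. They do not tell look-alikes from the thing itself.
- eyes.regions_of(camera, label): "mask" (420x560 bool, what is visible of it) and "bbox" ([left, top, right, bottom] in pixels, round what is visible of it).
- eyes.place_of(camera, label): "centre" ([column, row] in pixels: a listed point, or the origin of a listed thing).
The state is a dict: "clock": time; "qpos": joint angles; "qd": joint speeds; "effort": joint torques, N m; "position": TCP position; "ee_rot": TCP orientation; "contact_force": force on the tool from outside, world axes, zero at the start; "moment": the same for the moment, N m; "width": finger opening in m; "gripper_force": force on a finger pad.
Only numpy, scipy, OpenCV 4.12 (cv2) and the standard library are available. Lean on these libraries where they do the work, as an engineer would, in place of code of your own. Each camera call takes 0.05 s, during which the arm holds its last target. There are 200 camera calls.

TASK

Ring the counter bell by pressing its plunger fully down and letting it come back up; then take the two-handled dish by either wooden handle, lift it clear of the worktop before turning it, and give it a quarter turn in the air so that its free handle points squarely across the counter to the guest at the long left-hand edge, with the dish beside the bell, abreast of it along the counter. Keep the dish level and the loose round chocolate in the middle of it all the time, do not touch the chocolate, and leave the mug, the lemon and the price card where they are. Finish still holding the dish out like that, motionless, with its underside 10 to 25 cm above the worktop: do not set it down or let go.

Things in the scene. Friction and masses are not known exactly. Their poses are not given: they have to be found in the camera images.
- bell: Loose white domed counter bell, 81 mm in diameter, 64 mm high, 0.35 kg, near the left-hand edge and nearer to the robot than the mug (not the similar bell far down the counter). Origin: centre of its underside; at the start its x and y axes are the world's.
- bell_top (a point): Centre of the top of the bell's plunger, the 15 mm wide knob on top of the dome; 64 mm above the worktop at rest, moves with the plunger.
- bell_plunger (a joint): The bell's spring plunger, m: 0 up (at rest), 0.005 fully down. The spring takes 3 N at the start and 7 N at the stop; it comes back by itself.
- dish: Loose round white enamelled dish, 0.25 kg, 142 mm over the rim, with two wooden side handles that start roughly lengthwise along the counter (within 20 degrees of world x). Rim 32 mm above the underside; the floor slopes up all the way from the middle (8 mm up), so a ball settles there when level. Origin: centre of the underside; z up; x along the handles (+x to a, -x to b).
- dish_handle_a (a point): Grip point of the dish's handle on its +x side: the middle of the wooden bar, 100 mm from the dish's axis and 28 mm above the dish's underside. The bar runs radially from 76 to 126 mm from the axis, is 16 mm wide and 18 mm high, with flat upright sides; take it from above with the fingers either side of its width.
- dish_handle_b (a point): The same grip point of the identical handle on the dish's -x side.
- chocolate: Hard round chocolate, a loose ball 32 mm in diameter, 20 g, lying in the middle of the dish; it can roll. Origin: centre of the ball (24 mm above the dish's underside when in the middle).
- guest_edge (a point): Fixed point on the long left-hand edge of the worktop, where the guest stands; its axes are the world's: x along that edge away from the robot, y square across the counter towards the guest (out over the edge), z up.
- citrus_press: Fixed tall green citrus press with an upright lever, 0.54 m high, on the tiled strip to the right; an obstacle to go round on the robot's side, not part of the job. It fills the space 85 mm either way of its origin along world x and from 95 mm to the left (+y) to 120 mm to the right of it. Origin: near the middle of its base.
- coffee_mug: Loose white mug with a handle, 80 mm in diameter, 91 mm high, near the left edge beyond the bell. Bystander. Origin: on the underside, roughly below the middle of mug and handle.
- lemon: Loose lemon, 77 x 51 x 52 mm, beyond the dish. Bystander. Origin: centre of the underside.
- price_card: Loose cream price card 62 mm high in a slotted wooden block 50 mm wide, beyond the dish. Bystander. Origin: centre of the underside.
Not all that is in view belongs to the job. Of the things that look like the chocolate, the smaller one is meant. Leave any blue look-alike of the bell alone.

How it is judged:
On the way, in this order (a step that is already met when the one before it is completed fails the run):
1. the bell's plunger is pressed fully down (value of joint bell_plunger above 0.0042 m), for 0.02 s.
2. the bell's plunger has been let up again (value of joint bell_plunger below 0.001 m), for 0.1 s.
3. the dish is held clear of the worktop, level, not yet turned (handles within 35 degrees of lengthwise) (height (world z) of dish above 0.025 m and angle between dish's own z axis and vertical below 0.2 rad and contact force between the fingers and dish above 1 N and angle between the x axis of dish and the x axis of guest_edge, either way round below 0.61 rad), for 0.1 s.
At the end, for the whole second after the job is handed in: Dish held still by one handle, underside 9 to 27 cm up, touching nothing else, tilt under 7 degrees; other handle towards the left edge, square within 11 degrees; dish abreast of the bell within 7 cm and under 35 cm from it; chocolate within 20 mm of the middle; bell upright, plunger up (height (world z) of dish between 0.09 and 0.27 m and contact force between the fingers and dish above 1 N and contact force between dish and bell below 0.05 N and contact force between dish and coffee_mug below 0.05 N and contact force between dish and citrus_press below 0.05 N and angle between dish's own z axis and vertical below 0.12 rad and horizontal distance between chocolate and dish below 0.02 m and distance between chocolate and dish below 0.035 m and angle between the x axis of dish and the y axis of guest_edge, either way round below 0.2 rad and ((x of guest_edge in the frame of dish above 0.05 m and x of the grasp point in the frame of dish below -0.06 m) or (x of guest_edge in the frame of dish below -0.05 m and x of the grasp point in the frame of dish above 0.06 m)) and z of dish in the frame of bell above 0.06 m and x of dish in the frame of bell between -0.07 and 0.07 m and horizontal distance between dish and bell below 0.35 m and linear speed of dish below 0.02 m/s and angular speed of dish below 0.1 rad/s and value of joint bell_plunger below 0.001 m and angle between bell's own z axis and vertical below 0.1 rad); the arm keeps its last pose, push and grip.
It fails at once if the chocolate rolls out of the middle of the dish (more than 35 mm from its centre) (horizontal distance between chocolate and dish above 0.035 m).
It fails at once if the dish is tipped by more than 17 degrees (angle between dish's own z axis and vertical above 0.3 rad).
It fails at once if the robot touches the chocolate (contact force between any of the arm, the fingers and chocolate above 0.2 N).
It fails at once if the bell is pushed more than 4 cm away (distance of bell from where it was at the start of the episode above 0.04 m).
It fails at once if the mug, the lemon or the price card is moved by more than 3 cm (distance of any of coffee_mug, lemon, price_card from where it was at the start of the episode above 0.03 m).
It also fails if it takes over 54 s, if anything falls off the work surface, if the arm or the gripper's body presses on something with over 40 N, if the wrist force passes 120 N, or if a joint passes its speed limit or range.

## Working session

There is one attempt and no reset: what is moved stays moved. The work goes in short steps, Python scripts to look and compute and a shell command to move; the robot and the scene stay as the last step left them, time stands still between calls to the robot, and variables do not carry over. Pictures are saved under pics/ and viewed, at most 10 in all, crops included, and the job is handed in when it is done.

```bash
mkdir -p pics; cat > h.py <<'E'
import numpy as np, cv2
from rig import manip, eyes
def pix2world(im, uv, z):
    K=np.array([[im['fx'],0,im['cx']],[0,im['fy'],im['cy']],[0,0,1.]])
    p=cv2.undistortPoints(np.array([[uv]],float),K,np.array([im['k1'],0,0,0.]))[0,0]
    R=np.array(im['R']);t=np.array(im['t'])
    d=R.T@np.array([p[0],p[1],1]);c=-R.T@t
    return c+d*(z-c[2])/d[2]
def save(im,n): cv2.imwrite(f'pics/{n}.png',cv2.cvtColor(im['frame'],cv2.COLOR_RGB2BGR))
E
python3 - <<'E'
from h import *
s=manip.get_state(); print({k:np.round(v,3) for k,v in s.items()})
Z=dict(bell=0,bell_top=.064,dish=0,dish_handle_a=.028,dish_handle_b=.028,chocolate=.024,guest_edge=0,citrus_press=0,coffee_mug=0,lemon=0,price_card=0)
fs=[]
for c in ('top','scene'):
    im=eyes.get_image(c); fs.append(im['frame']); save(im,c+'0')
    print(c,'cam at',np.round(-np.array(im['R']).T@im['t'],3))
    for n,z in Z.items():
        try: r=eyes.place_of(c,n)
        except Exception as e: print(n,e); continue
        print(n,[(np.round(d['centre']).tolist(),round(d['confidence'],2),np.round(pix2world(im,d['centre'],z)[:2],3).tolist()) for d in r])
E
```

```text
{'clock': np.float64(0.0), 'qpos': array([ 1.114,  0.277,  1.506, -0.   ,  1.361, -0.121]), 'qd': array([-0.   ,  0.001, -0.002, -0.001,  0.   ,  0.001]), 'effort': array([ 1.0000e-03, -4.1678e+01, -2.4580e+01,  0.0000e+00,  1.1000e-02,
       -0.0000e+00]), 'position': array([0.189, 0.542, 0.244]), 'ee_rot': array([-0.   ,  0.167,  0.986, -0.001]), 'contact_force': array([-0.226, -0.203, -0.29 ]), 'moment': array([0.025, 0.015, 0.005]), 'gripper_force': np.float64(0.0), 'width': np.float64(0.085)}
top cam at [0.459 0.08  1.012]
bell [([257.0, 292.0], 0.93, [0.441, 0.155]), ([193.0, 280.0], 0.65, [0.47, 0.293])]
bell_top [([257.0, 293.0], 0.6, [0.441, 0.151]), ([186.0, 274.0], 0.48, [0.481, 0.295])]
dish [([300.0, 224.0], 0.96, [0.585, 0.058])]
dish_handle_a [([299.0, 268.0], 0.91, [0.488, 0.064]), ([299.0, 174.0], 0.72, [0.692, 0.058])]
dish_handle_b [([299.0, 268.0], 0.91, [0.488, 0.064]), ([299.0, 174.0], 0.72, [0.692, 0.058])]
chocolate [([224.0, 215.0], 0.61, [0.607, 0.223]), ([300.0, 220.0], 0.57, [0.591, 0.06])]
guest_edge [([146.0, 242.0], 0.77, [0.553, 0.399])]
citrus_press 
[... 359 characters left out ...]
, ([217.0, 250.0], 0.44, [0.43, 0.151])]
dish [([290.0, 238.0], 0.64, [0.592, 0.058]), ([174.0, 197.0], 0.34, [0.554, 0.398])]
dish_handle_a [([264.0, 256.0], 0.97, [0.492, 0.07]), ([312.0, 207.0], 0.58, [0.69, 0.049])]
dish_handle_b [([264.0, 256.0], 0.97, [0.492, 0.07]), ([312.0, 207.0], 0.58, [0.69, 0.049])]
chocolate [([288.0, 234.0], 0.62, [0.581, 0.057]), ([240.0, 203.0], 0.51, [0.608, 0.215]), ([234.0, 184.0], 0.23, [0.661, 0.275])]
guest_edge [([174.0, 200.0], 0.86, [0.543, 0.392])]
citrus_press []
coffee_mug [([233.0, 181.0], 0.86, [0.691, 0.3])]
lemon [([285.0, 180.0], 0.76, [0.772, 0.175])]
price_card [([351.0, 210.0], 0.64, [0.763, -0.033]), ([183.0, 231.0], 0.64, [0.47, 0.297])]
```

View pics/top0.png

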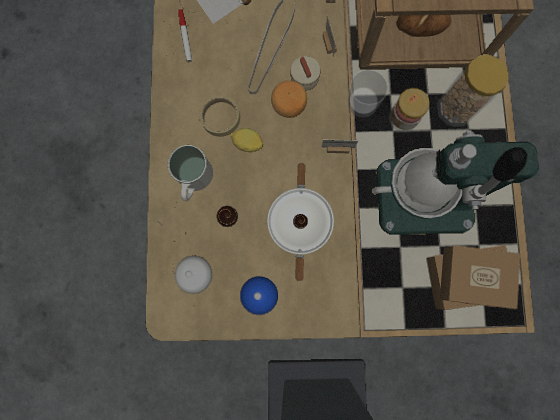

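View pics/scene0.png

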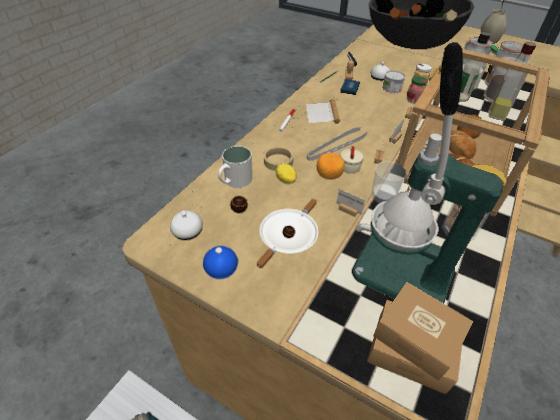

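The white bell (top view, pixels 193,275) is at about (0.476, 0.294), and the blue decoy is at (258,295). The dish, with the small chocolate in it, is at (300,221). The near handle is at about (0.49, 0.065). The larger look-alike ball at (227,215) isn't part of the job. I'll move above the bell first, with the fingers shut and part of the turn done.

```bash
python3 -m creep '[[0,-0.08,-0.03,0,0.02],[0,-0.7,-0.28,0,0.197],[0,-0.7,-0.28,0,0.197],[0,-0.7,-0.28,0,0.197],[0,-0.7,-0.28,0,0.197],[0,-0.7,-0.28,0,0.197],[0,-0.7,-0.28,0,0.197],[0,-0.7,-0.28,0,0.197],[0,-0.7,-0.28,0,0.197],[0,-0.7,-0.28,0,0.197]]' 60
python3 - <<'E'
from h import *
im=eyes.get_image('wrist'); save(im,'w1')
for n,z in dict(bell=0,bell_top=.064).items():
  print(n,[(np.round(d['centre']).tolist(),round(d['confidence'],2),np.round(pix2world(im,d['centre'],z)[:2],4).tolist()) for d in eyes.place_of('wrist',n)])
s=manip.get_state(); print(s['position'],s['ee_rot'],s['qpos'],s['contact_force'],s['width'])
E
```

```text
clock: 2.2
position: [0.4747, 0.2944, 0.2451]
ee_rot: [-0.0, 0.709, 0.705, -0.0]
contact_force: [0.9, 0.4, -0.2]
width: -0.0001
gripper_force: 0.0
bell [([243.0, 291.0], 0.89, [0.4318, 0.1516]), ([283.0, 178.0], 0.69, [0.4818, 0.2946])]
bell_top [([284.0, 196.0], 0.73, [0.4811, 0.2894])]
[0.473267   0.29577264 0.24532903] [-1.70700002e-04  7.07418528e-01  7.06794876e-01 -2.44176529e-05] [4.33702113e-01 2.50504686e-01 1.54073348e+00 3.11272993e-04
 1.35051781e+00 4.34516051e-01] [ 0.13366879 -0.04591568  0.29940727] 7.371436203861884e-05
```

View pics/w1.png

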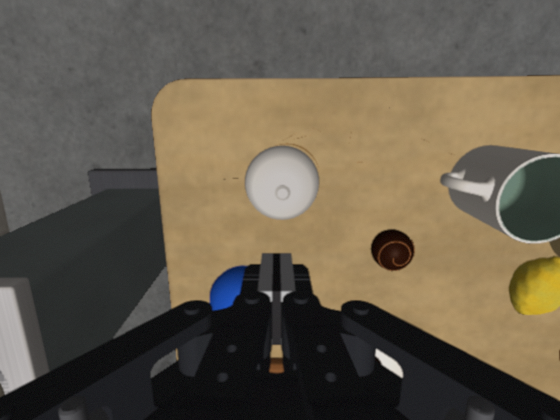

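In the wrist view the knob is at (283,192), which puts it at about (0.4805, 0.294). That agrees with the other two cameras. Now descending to just above it.

```bash
python3 -m creep '[[0,-0.002,0.014,0.08,0],[0,-0.002,0.014,0.16,0],[0,-0.002,0.014,0.24,0],[0,-0.002,0.014,0.29,0],[0,-0.002,0.014,0.31,0],[0,-0.002,0.014,0.31,0],[0,-0.002,0.014,0.31,0]]'
python3 - <<'E'
from h import *
im=eyes.get_image('wrist'); save(im,'w2'); im=eyes.get_image('scene'); save(im,'s2')
cv2.imwrite('pics/c2.png',cv2.resize(np.hstack([cv2.imread('pics/w2.png')[150:350,180:380],cv2.imread('pics/s2.png')[130:330,90:290]]),None,fx=2,fy=2))
s=manip.get_state(); print(s['position'],s['contact_force'])
E
```

```text
clock: 3.05
position: [0.4815, 0.2953, 0.0916]
ee_rot: [0.0, 0.708, 0.707, 0.001]
contact_force: [0.7, -0.6, 0.3]
width: -0.0001
gripper_force: 0.0
[0.48199322 0.29519392 0.09213947] [-0.77926405  0.33139825  0.85774271]
```

View pics/c2.png

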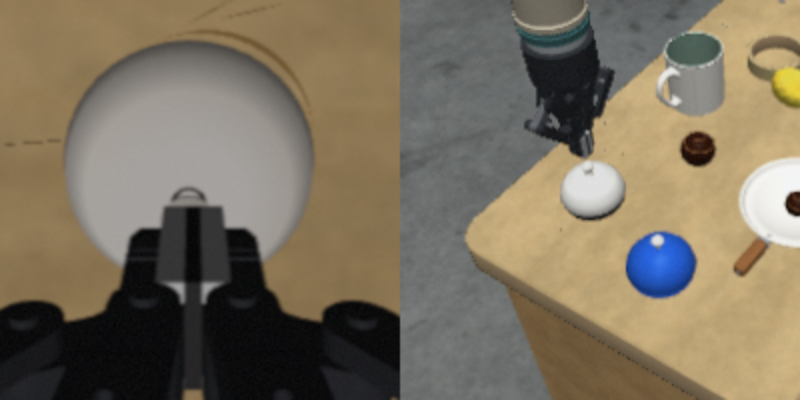

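The wrist crop shows the knob centred under the fingertips, with only its outer rim peeking out at crop (188,193). Now pressing slowly.

```bash
python3 -m creep '[[0,0,0,0.014,0],[0,0,0,0.022,0],[0,0,0,0.028,0],[0,0,0,0.032,0],[0,0,0,0.032,0],[0,0,0,0.032,0]]'
```

```text
clock: 3.75
position: [0.4809, 0.2944, 0.0749]
ee_rot: [0.0, 0.708, 0.706, 0.0]
contact_force: [-0.5, 0.5, 5.1]
width: -0.0
gripper_force: 2.8
```

```bash
python3 -m creep '[[0,0,0,0.003,0],[0,0,0,0.005,0],[0,0,0,0.006,0],[0,0,0,0.006,0],[0,0,0,0.006,0]]'
```

```text
clock: 4.25
position: [0.481, 0.2944, 0.0734]
ee_rot: [0.0, 0.708, 0.706, 0.001]
contact_force: [-3.8, -1.5, 13.3]
width: -0.0
gripper_force: 7.4
```

13 N is well past the 7 N stop, so the bell has been rung. Lifting off, then heading above the near dish handle.

```bash
python3 -m creep '[[0,0,0,-0.02,0],[0,0,0,-0.06,0],[0,0,0,-0.14,0],[0,0,0,-0.24,0],[0,0,0,-0.32,0],[0,0,0,-0.34,0]]'
python3 - <<'E'
from h import *
s=manip.get_state(); print(s['position'],s['ee_rot'],s['contact_force'])
for c in ('top','scene','wrist'):
    im=eyes.get_image(c); save(im,c+'3')
    for n,z in dict(bell_top=.064,dish=0,dish_handle_a=.028,chocolate=.024).items():
        print(c,n,[(np.round(d['centre']).tolist(),round(d['confidence'],2),np.round(pix2world(im,d['centre'],z)[:2],4).tolist()) for d in eyes.place_of(c,n)])
    # brown handle bars: mask of wood by region net
    for r in eyes.regions_of(c,'dish')[:1]:
        m=r['mask']; f=cv2.cvtColor(im['frame'],cv2.COLOR_RGB2HSV); 
        w=(m&(f[...,1]>80)).astype(np.uint8); n_,l,st,ce=cv2.connectedComponentsWithStats(w)
        print(c,'wood',[(st[i,4],np.round(ce[i]).tolist(),np.round(pix2world(im,ce[i],.034)[:2],4).tolist()) for i in range(1,n_) if st[i,4]>30])
        w2=cv2.findContours((m&(f[...,1]<60)).astype(np.uint8),0,1)[0]; k=max(w2,key=cv2.contourArea); e=cv2.fitEllipse(k); print('rim',e[0],pix2world(im,e[0],.032)[:2])
E
```

```text
clock: 4.85
position: [0.4831, 0.2954, 0.2465]
ee_rot: [0.002, 0.708, 0.706, 0.004]
contact_force: [-0.1, -0.0, 0.3]
width: 0.0003
gripper_force: 0.0
[0.48310026 0.29538218 0.24646448] [0.00166867 0.70808416 0.70611176 0.00449728] [-0.1070844  -0.00069705  0.2793557 ]
top bell_top [([195.0, 275.0], 0.59, [0.4788, 0.2765]), ([186.0, 274.0], 0.55, [0.4812, 0.2941])]
top dish [([301.0, 224.0], 0.96, [0.5863, 0.0573])]
top dish_handle_a [([299.0, 178.0], 0.95, [0.6827, 0.0594]), ([298.0, 270.0], 0.68, [0.4854, 0.0669])]
top chocolate [([226.0, 217.0], 0.72, [0.6026, 0.2192]), ([300.0, 216.0], 0.56, [0.5995, 0.0593])]
top wood [(np.int32(144), [301.0, 174.0], [0.6891, 0.0543]), (np.int32(160), [299.0, 269.0], [0.487, 0.0646])]
rim (300.0674743652344, 220.6410675048828) [0.58863067 0.05921372]
scene bell_top [([184.0, 210.0], 0.42, [0.4842, 0.2933]), ([217.0, 245.0], 0.36, [0.441, 0.1603])]
scene dish [([289.0, 239.0], 0.89, [0.5894, 0.0567])]
scene dish_handle_a [([309.0, 206.0], 0.7, [0.6887, 0.0559]), ([264.0, 259.0], 0.58, [0.4849, 0.0659]), ([287.0, 180.0], 0.27, [0.7469, 0.1545])]
scene chocolate [([287.0, 235.0], 0.72, [0.5777, 0.059]), ([241.0, 206.0], 0.7, [0.6014, 0.2092])]
scene wood [(np.int32(96), [311.0, 205.0], [0.6894, 0.0521]), (np.int32(133), [265.0, 259.0], [0.4836, 0.062])]
rim (288.56500244140625, 230.88381958007812) [0.58539341 0.05824638]
wrist bell_top [([274.0, 196.0], 0.64, [0.4776, 0.2902])]
wrist dish []
wrist dish_handle_a [([285.0, 367.0], 0.95, [0.4902, 0.067]), ([520.0, 276.0], 0.48, [0.7501, 0.1884])]
wrist chocolate [([389.0, 251.0], 0.84, [0.6045, 0.2173])]
wrist wood [(np.int32(128), [277.0, 365.0], [0.48, 0.0742])]
rim (386.6567687988281, 362.0228271484375) [0.61136029 0.0773615 ]
```

```bash
python3 -m creep '[[0.5,-0.06,0.002,0,0.02],[0.5,-0.46,0.014,0,0.258],[0.5,-0.46,0.014,0,0.258],[0.5,-0.46,0.014,0,0.258],[0.5,-0.46,0.014,0,0.258],[0.5,-0.46,0.014,0,0.258],[0.5,-0.46,0.014,0,0.258],[0.5,-0.46,0.014,0,0.258],[0.5,-0.46,0.014,0,0.258],[0.5,-0.46,0.014,0,0.258]]'
python3 -m creep '[[0.5,0,0,0,0],[0.5,0,0,0,0]]'
python3 - <<'E'
from h import *
im=eyes.get_image('wrist'); save(im,'w4')
for n,z in dict(dish=0,dish_handle_a=.028,chocolate=.024).items():
        print(n,[(np.round(d['centre']).tolist(),round(d['confidence'],2),np.round(pix2world(im,d['centre'],z)[:2],4).tolist()) for d in eyes.place_of('wrist',n)])
s=manip.get_state(); print(s)
x,y=s['ee_rot'][1:3]; print('yaw y',np.degrees(np.arctan2(2*y*y-1,2*x*y)))
E
```

```text
clock: 6.75
position: [0.4872, 0.0642, 0.2415]
ee_rot: [-0.0, 0.999, 0.043, 0.0]
contact_force: [-0.6, 0.4, 0.5]
width: 0.0424
gripper_force: 0.0
clock: 6.95
position: [0.4872, 0.0644, 0.2414]
ee_rot: [-0.0, 0.999, 0.048, 0.0]
contact_force: [0.8, 0.5, 0.3]
width: 0.0426
gripper_force: 0.0
dish [([287.0, 80.0], 0.56, [0.5902, 0.0627])]
dish_handle_a [([278.0, 182.0], 0.71, [0.4885, 0.0629])]
chocolate [([125.0, 45.0], 0.8, [0.6032, 0.2164]), ([290.0, 78.0], 0.68, [0.5905, 0.0606])]
{'clock': 7.15, 'qpos': array([-1.03418747e-02,  1.51983773e-01,  1.68076739e+00,  9.33578684e-05,
        1.30866811e+00,  1.46678842e+00]), 'qd': array([ 0.00150548,  0.00036655,  0.00085854, -0.0021519 , -0.0009519 ,
        0.00662319]), 'effort': array([-8.14517902e-03, -3.36037481e+01, -2.41092485e+01, -2.08656211e-04,
        1.19370961e-04, -1.10134759e-02]), 'position': array([0.48718164, 0.06439677, 0.24134984]), 'ee_rot': array([-4.00579531e-05,  9.98904096e-01,  4.68038164e-02,  8.91254981e-05]), 'contact_force': array([ 0.64951325, -0.02027922,  0.30396021]), 'moment': array([-0.02066235,  0.0216062 , -0.0010142 ]), 'gripper_force': 0.0, 'width': 0.04243308782003239}
yaw y -84.63471766056318
```

View pics/w4.png

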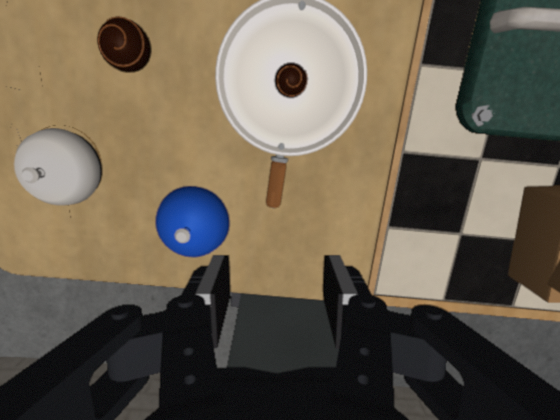

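```bash
python3 - <<'E'
from h import *
im=eyes.get_image('wrist')
m=eyes.regions_of('wrist','dish')[0]['mask']; f=cv2.cvtColor(im['frame'],cv2.COLOR_RGB2HSV)
w=(m&(f[...,1]>90)).astype(np.uint8); n,l,st,ce=cv2.connectedComponentsWithStats(w)
for i in range(1,n):
    if st[i,4]>60:
        P=np.argwhere(l==i)[:,::-1]; W=np.array([pix2world(im,p.astype(float),.034)[:2] for p in P])
        v=np.linalg.svd(W-W.mean(0))[2][0]; print(st[i],W.mean(0),np.ptp(W@v),np.degrees(np.arctan(v[1]/v[0])))
for p,z in(((274.,206),.034),((281.,146),.032),((301,5.),.032)): print(pix2world(im,p,z))
E
```

```text
[266 161  21  47 698] [0.48743557 0.06458849] 0.04740280149987558 -2.940182173669867
[0.46444966 0.06440178 0.034     ]
[0.52602056 0.06307101 0.032     ]
[0.64975964 0.057369   0.032     ]
```

```bash
python3 -m creep '[[0.5,0,0,0.08,0.023],[0.5,0,0,0.16,0.023],[0.5,0,0,0.24,0.023],[0.5,0,0,0.32,0.023],[0.5,0,0,0.38,0.023],[0.5,0,0,0.41,0.023],[0.5,0,0,0.426,0.023],[0.5,0,0,0.434,0.023],[0.5,0,0,0.434,0.023],[0.5,0,0,0.434,0.023]]'
python3 - <<'E'
from h import *
im=eyes.get_image('wrist'); save(im,'w5')
s=manip.get_state(); print(s['position'],s['contact_force'],s['moment'])
x,y=s['ee_rot'][1:3]; print('yaw y',np.degrees(np.arctan2(2*y*y-1,2*x*y)))
E
```

```text
clock: 8.25
position: [0.488, 0.0644, 0.0252]
ee_rot: [-0.0, 1.0, -0.026, 0.001]
contact_force: [-0.1, -0.5, 0.0]
width: 0.0424
gripper_force: 0.0
[0.48804777 0.06438137 0.02525157] [-0.52239145  0.52918584 -0.42372943] [0.01321158 0.00959016 0.00181546]
yaw y -92.98265220904135
```

View pics/w5.png

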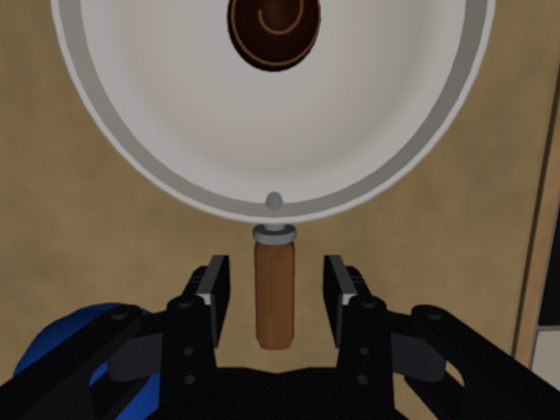

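The bar (column 274) sits squarely between the pads (columns 225 and 327). Closing gently.

```bash
python3 -m creep '[[0.4,0,0,0,0],[0.33,0,0,0,0],[0.27,0,0,0,0],[0.23,0,0,0,0],[0.2,0,0,0,0],[0.17,0,0,0,0],[0.1,0,0,0,0],[0,0,0,0,0],[0,0,0,0,0],[0,0,0,0,0]]' 40
python3 -m creep '[[0,0,0,0,0],[0,0,0,0,0]]' 110
python3 -m creep '[[0,0,0,0,0],[0,0,0,0,0],[0,0,0,-0.002,0],[0,0,0,-0.006,0],[0,0,0,-0.012,0],[0,0,0,-0.02,0],[0,0,0,-0.028,0],[0,0,0,-0.034,0],[0,0,0,-0.038,0],[0,0,0,-0.04,0]]'
python3 - <<'E'
from h import *
s=manip.get_state(); print(s['contact_force'],s['moment'],s['effort'])
im=eyes.get_image('wrist'); save(im,'w6'); im2=eyes.get_image('scene'); save(im2,'s6')
cv2.imwrite('pics/c6.png',cv2.resize(np.hstack([cv2.imread('pics/w6.png')[:,80:480],cv2.resize(cv2.imread('pics/s6.png')[130:340,150:350],(400,420))]),None,fx=1,fy=1))
E
```

```text
clock: 9.3
position: [0.4872, 0.0645, 0.0244]
ee_rot: [-0.0, 1.0, -0.026, 0.0]
contact_force: [-1.0, 2.3, 2.9]
width: 0.0154
gripper_force: 38.9
clock: 9.5
position: [0.4872, 0.0645, 0.0244]
ee_rot: [-0.0, 1.0, -0.026, 0.0]
contact_force: [-0.3, 2.6, 2.9]
width: 0.014
gripper_force: 107.2
clock: 10.5
position: [0.4873, 0.0644, 0.0446]
ee_rot: [-0.0, 1.0, -0.026, 0.0]
contact_force: [0.6, -0.3, -2.7]
width: 0.0142
gripper_force: 107.4
[ 0.62326807 -0.2987024  -2.71128648] [0.01598041 0.30983879 0.01236493] [ 1.50981214e-03 -4.00405061e+01 -1.74959761e+01 -5.62517424e-03
 -3.02262129e-01  5.17529217e-03]
```

View pics/c6.png

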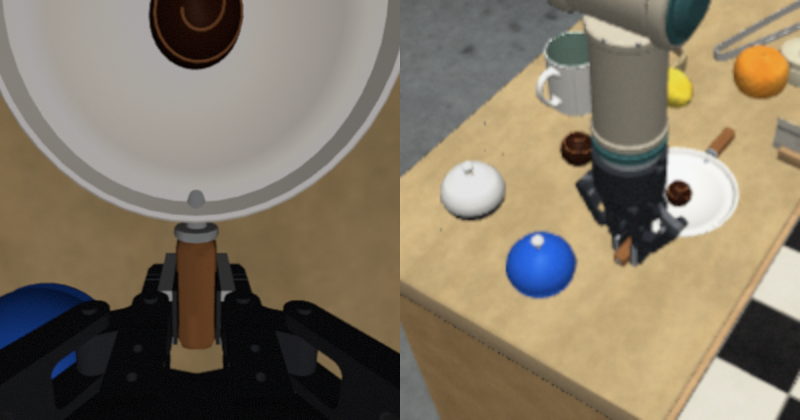

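The dish's weight (2.7 N) and moment show it hanging level from the grip, with the ball still centred. Lifting straight up.

```bash
python3 -m creep '[[0,0,0,-0.006,0],[0,0,0,-0.018,0],[0,0,0,-0.034,0],[0,0,0,-0.054,0],[0,0,0,-0.076,0],[0,0,0,-0.1,0],[0,0,0,-0.124,0],[0,0,0,-0.148,0],[0,0,0,-0.172,0],[0,0,0,-0.196,0]]'
python3 -m creep '[[0,0,0,-0.022,0],[0,0,0,-0.042,0],[0,0,0,-0.058,0],[0,0,0,-0.07,0],[0,0,0,-0.078,0],[0,0,0,-0.082,0],[0,0,0,-0.084,0],[0,0,0,-0.084,0],[0,0,0,-0.084,0]]'
python3 - <<'E'
from h import *
s=manip.get_state(); print(s['position'],s['contact_force'],s['moment'],s['qpos'])
im=eyes.get_image('wrist'); print([d['centre'] for d in eyes.place_of('wrist','chocolate')],[d['bbox'] for d in eyes.regions_of('wrist','chocolate')])
E
```

```text
clock: 11.6
position: [0.4872, 0.0644, 0.1437]
ee_rot: [-0.0, 1.0, -0.026, 0.0]
contact_force: [0.8, 0.1, -3.2]
width: 0.0143
gripper_force: 107.4
clock: 12.5
position: [0.4869, 0.0644, 0.184]
ee_rot: [-0.0, 1.0, -0.026, -0.0]
contact_force: [-0.1, -0.3, -2.5]
width: 0.0143
gripper_force: 107.3
[0.48692483 0.06436573 0.1839702 ] [-0.05113315 -0.28209278 -2.46951015] [-0.01627748  0.36317462  0.01605932] [-1.04121928e-02  1.95624832e-01  1.77627830e+00  9.94531829e-05
  1.17045164e+00  1.61251147e+00]
[[276.5, 17.4], [74.3, 60.8]] [[229.4, 0.0, 322.8, 66.9], [38.0, 26.6, 80.4, 95.6]]
```

```bash
python3 - <<'E'
import numpy as np
N=40;u=np.arange(N+1)/N;s=u**3*(10-15*u+6*u*u);th=np.radians(92.9)*s
g=np.c_[-.008*s,-.1*np.sin(th)/np.sin(th[-1])]
for k in range(4):
    a=np.radians(-93)+th[10*k]; y=np.array([np.cos(a),np.sin(a)]); x=np.array([-y[1],y[0]])
    print([[0]+[round(float(v),3) for v in ((g[i]-g[10*k])@x/.5,(g[i]-g[10*k])@y/.5)]+[0,round(float(-(th[i]-th[10*k])/2/np.pi),4)] for i in range(10*k+1,10*k+11)])
E
```

```text
[[0, 0.0, 0.0, 0, -0.0], [0, 0.0, 0.0, 0, -0.0003], [0, 0.0, 0.001, 0, -0.001], [0, 0.0, 0.003, 0, -0.0022], [0, 0.0, 0.005, 0, -0.0041], [0, 0.0, 0.009, 0, -0.0069], [0, 0.0, 0.013, 0, -0.0105], [0, 0.0, 0.019, 0, -0.0149], [0, 0.0, 0.026, 0, -0.0204], [0, 0.0, 0.033, 0, -0.0267]]
[[0, -0.001, 0.009, 0, -0.0073], [0, -0.003, 0.019, 0, -0.0154], [0, -0.005, 0.029, 0, -0.0243], [0, -0.007, 0.041, 0, -0.034], [0, -0.009, 0.052, 0, -0.0443], [0, -0.011, 0.064, 0, -0.0552], [0, -0.013, 0.076, 0, -0.0666], [0, -0.015, 0.088, 0, -0.0783], [0, -0.017, 0.099, 0, -0.0902], [0, -0.019, 0.11, 0, -0.1023]]
[[0, -0.007, 0.007, 0, -0.0121], [0, -0.014, 0.013, 0, -0.024], [0, -0.02, 0.018, 0, -0.0357], [0, -0.025, 0.023, 0, -0.0471], [0, -0.03, 0.026, 0, -0.058], [0, -0.034, 0.029, 0, -0.0683], [0, -0.036, 0.031, 0, -0.078], [0, -0.039, 0.033, 0, -0.0869], [0, -0.04, 0.034, 0, -0.0951], [0, -0.042, 0.035, 0, -0.1023]]
[[0, -0.001, -0.0, 0, -0.0063], [0, -0.001, -0.001, 0, -0.0118], [0, -0.002, -0.001, 0, -0.0163], [0, -0.002, -0.001, 0, -0.0198], [0, -0.002, -0.001, 0, -0.0226], [0, -0.001, -0.001, 0, -0.0245], [0, -0.001, -0.001, 0, -0.0257], [0, -0.001, -0.001, 0, -0.0264], [0, -0.001, -0.001, 0, -0.0267], [0, -0.001, -0.001, 0, -0.0267]]
```

```bash
python3 -m creep '[[0,0,0.001,0,-0.0005],[0,0,0.001,0,-0.001],[0,0,0.002,0,-0.002],[0,0,0.004,0,-0.003],[0,0,0.006,0,-0.005],[0,0,0.009,0,-0.007],[0,0,0.013,0,-0.0105],[0,0,0.019,0,-0.015],[0,0,0.026,0,-0.0205],[0,0,0.033,0,-0.027]]'
python3 -m creep '[[0,-0.001,0.009,0,-0.007],[0,-0.003,0.019,0,-0.015],[0,-0.005,0.029,0,-0.024],[0,-0.007,0.041,0,-0.034],[0,-0.009,0.052,0,-0.044],[0,-0.011,0.064,0,-0.055],[0,-0.013,0.076,0,-0.066],[0,-0.015,0.088,0,-0.078],[0,-0.017,0.099,0,-0.09],[0,-0.019,0.11,0,-0.102]]'
python3 -m creep '[[0,-0.007,0.007,0,-0.012],[0,-0.014,0.013,0,-0.024],[0,-0.02,0.018,0,-0.036],[0,-0.025,0.023,0,-0.047],[0,-0.03,0.026,0,-0.058],[0,-0.034,0.029,0,-0.068],[0,-0.036,0.031,0,-0.078],[0,-0.039,0.033,0,-0.087],[0,-0.04,0.034,0,-0.095],[0,-0.042,0.035,0,-0.102]]'
python3 -m creep '[[0,-0.001,0,0,-0.006],[0,-0.001,-0.001,0,-0.012],[0,-0.002,-0.001,0,-0.016],[0,-0.002,-0.001,0,-0.02],[0,-0.002,-0.001,0,-0.0225],[0,-0.001,-0.001,0,-0.0245],[0,-0.001,-0.001,0,-0.026],[0,-0.001,-0.001,0,-0.0265],[0,-0.001,-0.001,0,-0.027],[0,-0.001,-0.001,0,-0.027]]'
python3 -m creep '[[0,0,0,0,0],[0,0,0,0,0],[0,0,0,0,0],[0,0,0,0,0],[0,0,0,0,0]]'
python3 - <<'E'
from h import *
s=manip.get_state(); print(s['position'],s['contact_force'],s['moment'],s['qd'])
x,y=s['ee_rot'][1:3]; print('yaw y',np.degrees(np.arctan2(2*y*y-1,2*x*y)))
h=s['position'][2]-.023
for c in('top','scene'):
    im=eyes.get_image(c); save(im,c+'7')
    for n,z in dict(dish=h,dish_handle_a=h+.028,chocolate=h+.024,bell_top=.064,bell=0,coffee_mug=0).items():
        print(c,n,[(np.round(d['centre']).tolist(),round(d['confidence'],2),np.round(pix2world(im,d['centre'],z)[:2],4).tolist()) for d in eyes.place_of(c,n)])
im=eyes.get_image('wrist'); print([d['centre'] for d in eyes.place_of('wrist','chocolate')])
cv2.imwrite('pics/c7.png',np.hstack([cv2.imread('pics/top7.png')[100:400,100:500],cv2.imread('pics/scene7.png')[100:400,100:500]]))
E
```

```text
clock: 13.65
position: [0.4863, 0.0476, 0.1843]
ee_rot: [0.0, 0.998, 0.06, 0.0]
contact_force: [-0.2, 0.2, -3.0]
width: 0.014
gripper_force: 107.4
clock: 14.65
position: [0.4834, -0.0085, 0.1844]
ee_rot: [0.0, 0.928, 0.372, 0.0]
contact_force: [0.2, -0.5, -2.8]
width: 0.014
gripper_force: 107.4
clock: 15.65
position: [0.4805, -0.0355, 0.1845]
ee_rot: [0.001, 0.764, 0.645, 0.0]
contact_force: [0.4, -0.4, -2.7]
width: 0.0142
gripper_force: 107.4
clock: 16.65
position: [0.4796, -0.0354, 0.1843]
ee_rot: [0.0, 0.708, 0.706, 0.0]
contact_force: [-0.5, -0.2, -3.8]
width: 0.0145
gripper_force: 107.4
clock: 17.15
position: [0.4795, -0.0354, 0.1843]
ee_rot: [-0.0, 0.708, 0.706, 0.0]
contact_force: [1.0, -0.3, -1.6]
width: 0.0141
gripper_force: 107.4
[ 0.47951905 -0.03538941  0.18429058] [ 1.02509349 -0.33541121 -1.62398074] [-0.31860141 -0.0508885  -0.00208046] [-8.92263393e-04  1.22757986e-03 -4.12901319e-05  7.99167345e-04
  1.41927890e-04 -8.95561867e-03]
yaw y -0.1097776741862527
top dish [([302.0, 273.0], 0.68, [0.4751, 0.0616])]
top dish_handle_a [([245.0, 274.0], 0.69, [0.4748, 0.1627])
[... 175 characters left out ...]
.43, [0.4425, 0.1509])]
top bell [([196.0, 277.0], 0.75, [0.4758, 0.2869]), ([256.0, 295.0], 0.56, [0.434, 0.1584]), ([188.0, 274.0], 0.21, [0.483, 0.3057])]
top coffee_mug [([197.0, 179.0], 0.81, [0.6924, 0.2864])]
scene dish [([262.0, 223.0], 0.6, [0.475, 0.0627])]
scene dish_handle_a [([310.0, 231.0], 0.95, [0.485, -0.0381]), ([221.0, 192.0], 0.71, [0.4815, 0.166])]
scene chocolate [([259.0, 216.0], 0.53, [0.4677, 0.0656])]
scene bell_top [([182.0, 213.0], 0.56, [0.476, 0.2919]), ([216.0, 246.0], 0.54, [0.4372, 0.1616])]
scene bell [([222.0, 264.0], 0.87, [0.4398, 0.151]), ([187.0, 228.0], 0.65, [0.4828, 0.2949])]
scene coffee_mug [([234.0, 183.0], 0.62, [0.6853, 0.2925])]
[[275.8, 16.2]]
```

View pics/c7.png

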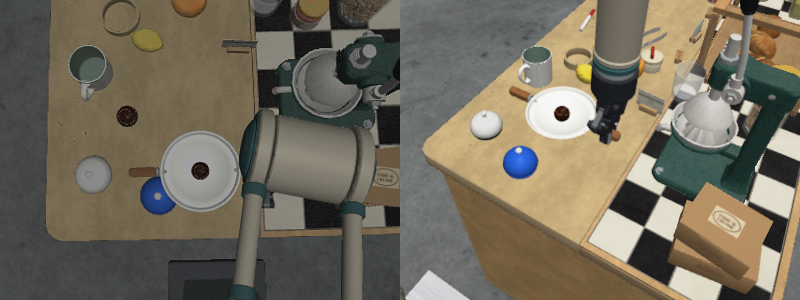

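The dish hangs level at about (0.479, 0.065). Its free handle (crop 143,172) points straight at the left edge, the ball is centred (crop 200,170), and the bell and the bystanders haven't moved. Handing in.

```bash
python3 -c "
from rig import manip
print(manip.sign_off())"
```

```text
the job is handed in; nothing more can be done
None
```

I handed the job in with no verdict returned: the bell was rung and released, and the dish is held level about 16 cm up beside it, free handle square to the left-hand edge and chocolate in the middle.

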